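# Change the blank in the wedge clamp

### The job

Change the pen blank in the wedge clamp: pull out the red wedge and lift out the pressure block, set both down clear of the clamp, and move the red-brown blank to the empty middle place in the tray. Lay the pale blank from the tray in the clamp instead, lengthwise in the middle against the two fence stops, then put back the pressure block and after it the wedge as they were, and press the wedge down so that the pale blank is clamped tight. Do not disturb the dark blank, the wax tin, the spur centre or the drill chuck.

Things in the scene. Friction and masses are not known exactly. Their poses are not given: they have to be found in the camera images.
- wedge_clamp: Wooden clamp fixed on the bench; base 114x150x10 mm (x, y, z), origin at centre of underside. +x side: fence, two stops 38 mm high, faces at x=+31, 56 mm finger gap between; before it a ledge, x=+12 to 31, top z=22. -x side: cheek 34 mm high over base, sloping face x=-25 (base) to -32. Inside, along y: blank on the ledge (centre x=+21), block (origin x=-1, z=10), wedge (x=-19, z=20), all near y=0.
- wedge: Red wedge, 50 mm long in y, 78 high, 90 g, origin at centre of underside, z up. 16 mm thick (x) at the bottom, evenly to 28 at z=30; grip above, 18 thick, 44 long, to z=78, its top 28 mm clear above the block in the clamp. Sits by its weight, pulls straight up, can stand on the bench, fits either way round. Pressed down with 10 to 15 N it pushes block and blank on to the fence and stays stuck.
- pressure_block: Pale wooden pressure block, 100 mm long in y, 58 high, 120 g, origin at centre of underside, z up. Upright cork-faced back at x=+12 mm, towards the blank; front slopes from x=-12 (bottom) to -6 (z=30), towards the wedge. Grip rail on top z=30 to 58, 70 mm long, x=-2 to +12 (14 thick). Stands by itself; starts in the clamp, x axis along the clamp's.
- red_blank: Red-brown square wooden pen blank, 20 x 135 x 20 mm, long along its y, about 47 g. Origin at the centre of its underside. At the start it lies on the ledge of the clamp between fence and pressure block.
- pale_blank: Pale yellow square wooden pen blank, 20 x 130 x 20 mm, long along its y, about 35 g. Origin at the centre of its underside. At the start it lies in the tray in the place at x = +45 or -45 mm of the tray.
- dark_blank: Dark brown square wooden pen blank, 20 x 128 x 20 mm, long along its y. Origin at the centre of its underside. Lies in the tray, at x = -45 or +45 mm of the tray, and stays there.
- blank_tray: Low open wooden tray for blanks, fixed on the bench, 136 x 166 mm (x, y) outside, walls 6 mm thick and 13 mm high, floor 5 mm thick. Origin at the centre of its underside. The blanks lie along its y, in three places at about x = -45, 0 and +45 mm; the middle one is empty at the start.
- wax_tin: Bystander: round brown wax tin, 70 mm across, 24 mm high, in front of the lathe. Origin at the centre of its underside. The bench to its right, world x = 0.35 to 0.47 m, y = -0.21 to -0.06 m, is bare: room to set things down, fingers closing along y to stay clear of the lathe.
- spur_centre: Bystander: steel spur drive centre standing on its head, 27 mm across, 76 mm high, in front of the lathe. Origin at the centre of its underside. The fixed lathe fills x > 0.47 m, y > -0.23 m: its bed is 0.21 m high, the parts on it up to 0.44 m at y > -0.08 m; a lever juts out to x = 0.42 m at y = -0.02 to 0.05 m, z = 0.15 to 0.20 m.
- drill_chuck: Bystander: steel drill chuck lying on the bench, 47 x 121 x 47 mm, long along its y, at the back right. Origin at the centre of its underside. To the right of the work a shelf begins at y = -0.45 m, 0.25 m above the bench.

How it is judged:
By the outcome, as a careful person would: the job done as asked, in the order asked, and still so for the second after the job is handed in, with the robot touching nothing.
It also fails if it takes over 131 s, if anything falls off the work surface, if the arm or the gripper's body presses on something with over 40 N, if the wrist force passes 120 N, or if a joint passes its speed limit or range.

### The arm

A 6-joint arm with a two-finger parallel gripper is mounted at the origin on a cart in front of the work surface, level with it; the furniture and walls round the work are solid. World frame = base frame: x ahead of the robot, y to its left, z up, the work surface at z = 0. Lengths are in mm, angles in rad, forces in N, time in s.
With the tool pointing down it reaches from about 350 to 975 mm from the base axis. Payload 7.1 kg.
Tool frame: the origin (TCP) lies between the finger pads; the fingertips stand 14 mm ahead of it and the grasp point (between the pads) lies 5 mm behind it; z points along the fingers, y is the line along which they close (so a half turn about z gives the same grasp; the last joint's range is limited). The gripper opens to 88 mm and grips with 3 to 60 N. Pads are 20 mm wide; open, the fingers measure 115 mm over their backs; the gripper's body (75 mm by 178 mm) begins 61 mm behind the grasp point.
Start: joints at [1.251, 0.423, 1.63, -0, 1.089, -0.019], TCP at [185.146, 596.93, 236.675] pointing down, gripper open.
Joint ranges: [-3, 3], [-0.9, 2.11], [0.09, 2.58], [-1.31, 4.45], [0.11, 2.69], [-2.54, 2.54]. Speed limits (rad/s): [2.39, 2.39, 3.01, 3.14, 3.14, 3.14].

### API

Orientations are given as a rotation vector (axis times angle).
In Python, from workcell import ctrl gives the robot as it stands. The module is installed in compiled form; this text tells all that it offers.
- The arm moves only by the tool servo_tool, never from a script. Its argument "plan" is a list of rows, each a list of 3 entries, a list of its own where there are three numbers: the closure, from 0 (fully open) to 1 (shut), then the shift along the world's x, y, z in mm, then the turn about the world's z in degrees. In form: [[hand, [x, y, z], yaw], ...]. A call has 1 to 10 rows; each row is the pose to reach, as a shift and turn from the pose commanded when the call began; what a row does not reach only later rows make up. A row lasts 1/12 s, in which the tool goes at most 41.7 mm and 7.16 degrees, less where a joint would pass 70% of its speed; a pose out of reach is approached as far as the arm can. A call with a gripper value outside its range is refused whole. The fingers move at their own pace and stop on an object; the grip force is fixed at half the most. Time passes only in rows, so rows that repeat a pose let the fingers close. It gives the time, the measured TCP pose, the force, the opening and the grip force at its end, in the units of the state.
- ctrl.get_obs(): the state, without advancing time (a new reading comes with each control period).
- ctrl.get_image(name): name is "scene" or "top" or "wrist"; returns the picture (384x512x3 uint8, blue, green, red); there is no depth.
- ctrl.camera_info(name): a dict with "fovy" (degrees; the focal length in pixels is half the picture's height over the tangent of half this angle, whatever the lens; pixels are square), "cx", "cy" (the principal point, pixels), "rvec" (rotation vector, rad) and "tvec" (3), from world to camera coordinates, as OpenCV has them; the wrist camera has in their place "T_tool_cam" (4x4, takes a point from camera to tool coordinates, whose origin is the TCP and whose axes are the flange's). Camera axes: x right, y down, z forward; pixel columns grow to the right and rows downward; lengths in mm; the calibration is good to about 2 mm. A picture is of the moment at which its call begins: read the wrist's pose just before it. camera_info takes no time and is no camera call.
- ctrl.close_job(): hands the job in; it is judged then, once.
The state is a dict: "t": time; "qpos": joint angles; "qvel": joint speeds; "joint_torque": joint torques, N m; "ee_pos": TCP position; "orientation": TCP orientation; "ft_force": force on the tool from outside, world axes, zero at the start; "moment": the same for the moment, N m; "width": finger opening in mm; "grasp_force": force on a finger pad.
Only numpy, scipy, OpenCV 4.12 (cv2) and the standard library are available. Lean on these libraries where they do the work, as an engineer would, in place of code of your own. Each camera call takes 0.05 s, during which the arm holds its last target. There are 200 camera calls.

## Working session

There is one attempt and no reset: what is moved stays moved. The work goes in short steps, Python scripts to look and compute and a tool call to move; the robot and the scene stay as the last step left them, time stands still between calls to the robot, and variables do not carry over. Pictures are saved under pics/ and viewed, at most 14 in all, crops included, and the job is handed in when it is done.

Besides the shell and the picture viewer there is one more tool, called after "Request:" by a JSON object that holds its "api" and its "payload", one argument or row to a line. servo_tool: Moves the arm, as the interface text tells. Its arguments: {"type":"object","properties":{"plan":{"type":"array"}},"required":["plan"]}

```bash
mkdir -p pics; ls; python3 - <<'E'
from workcell import ctrl
import cv2
o=ctrl.get_obs()
for k in ("t","ee_pos","orientation","width","ft_force"): print(k,o[k])
for n in ("scene","top","wrist"):
    print(n,ctrl.camera_info(n)); cv2.imwrite(f"pics/{n}0.png",ctrl.get_image(n))
E
```

```text
pics
t 0.0
ee_pos [184.98081486 596.43267819 235.89988557]
orientation [-4.70579659e-01 -3.10592041e+00  2.37764444e-03]
width 87.823663377399
ft_force [-0.38712219 -0.24583721 -0.01334594]
scene {'fovy': 51.14588858631811, 'cx': 257.1954860523873, 'cy': 192.57968208055127, 'rvec': array([ 1.11505818, -2.39494594,  1.02095746]), 'tvec': array([213.83246196, 399.73060551, 583.40796617])}
top {'fovy': 54.461464819276465, 'cx': 260.5887209659614, 'cy': 190.02655564222394, 'rvec': array([ 2.16928014, -2.16978979,  0.13311128]), 'tvec': array([-155.42240827,  548.28668242,  873.41720881])}
wrist {'fovy': 62.120484241133674, 'cx': 255.6973500321172, 'cy': 186.21373095134734, 'T_tool_cam': array([[-2.54843836e-04, -9.68430573e-01, -2.49283294e-01,
         6.84445428e+01],
       [ 9.99999801e-01, -3.90510749e-04,  4.94773476e-04,
         2.20998235e-01],
       [-5.76501566e-04, -2.49283119e-01,  9.68430480e-01,
        -1.48765629e+02],
       [ 0.00000000e+00,  0.00000000e+00,  0.00000000e+00,
         1.00000000e+00]])}
```

View pics/top0.png

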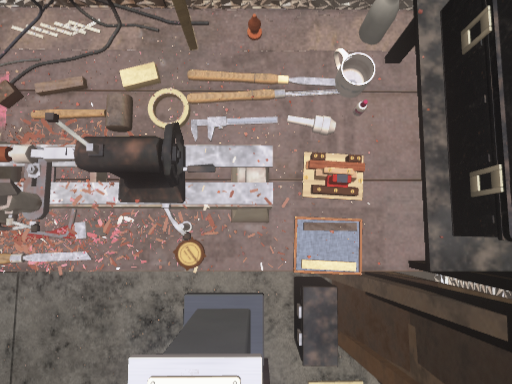

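View pics/scene0.png

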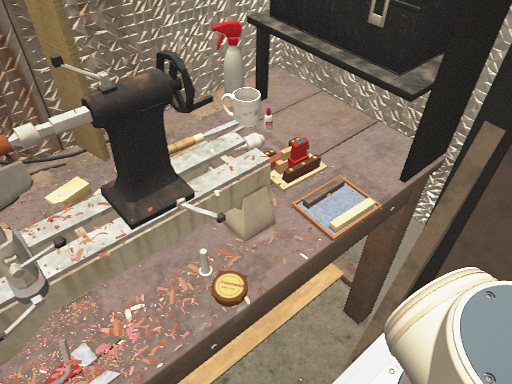

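The top view shows the clamp at about (335,176) with the fence uphill (+x), the red-brown blank at row ~165 and the red wedge at (341,181). The tray is at (328,245), with the pale blank at (328,266) and the dark one at (325,226). The tin is at (190,252). The scene view agrees.

```bash
cat > h.py <<'E'
import numpy as np, cv2
from scipy.spatial.transform import Rotation as R
from workcell import ctrl
def cam(name,obs=None):
    c=ctrl.camera_info(name); f=192/np.tan(np.radians(c["fovy"]/2))
    if name=="wrist":
        o=obs or ctrl.get_obs(); T=np.eye(4); T[:3,:3]=R.from_rotvec(o["orientation"]).as_matrix(); T[:3,3]=o["ee_pos"]
        M=T@c["T_tool_cam"]; Rc,C=M[:3,:3],M[:3,3]
    else:
        Rc=R.from_rotvec(c["rvec"]).as_matrix().T; C=-Rc@np.asarray(c["tvec"])
    return dict(f=f,cx=c["cx"],cy=c["cy"],R=Rc,C=C)
def ray(c,p):
    return c["R"]@np.array([(p[0]-c["cx"])/c["f"],(p[1]-c["cy"])/c["f"],1.])
def on(c,p,z):
    d=ray(c,p); return c["C"]+d*(z-c["C"][2])/d[2]
def proj(c,X):
    q=c["R"].T@(np.asarray(X,float)-c["C"]); return np.array([c["cx"]+c["f"]*q[0]/q[2],c["cy"]+c["f"]*q[1]/q[2]])
def tri(c1,p1,c2,p2):
    d1,d2=ray(c1,p1),ray(c2,p2); s=np.linalg.lstsq(np.c_[d1,-d2],c2["C"]-c1["C"],rcond=None)[0]
    a,b=c1["C"]+s[0]*d1,c2["C"]+s[1]*d2; return (a+b)/2,np.linalg.norm(a-b)
def yaw(o):
    m=R.from_rotvec(o["orientation"]).as_matrix(); return np.degrees(np.arctan2(m[1,1],m[0,1])), m[:,2]  # direction of tool y
E
python3 - <<'E'
from h import *
c=cam("top")
for n,p,z in [("clampTL",(303,152),10),("clampBR",(364,199),10),("clampBL",(303,196),10),("trayTL",(296,217),13),("trayBR",(361,273),13),("trayBL",(296,272),13),("trayTR",(361,218),13),("wedge",(341,181),98),("pale",(328,266),25),("tin",(190,252),24)]:
    print(n,on(c,p,z).round())
print(c["C"]); o=ctrl.get_obs(); print(yaw(o), R.from_rotvec(o["orientation"]).as_matrix().round(2))
E
```

```text
clampTL [ 647. -263.   10.]
clampBR [ 528. -413.   10.]
clampBL [ 536. -261.   10.]
trayTL [ 484. -243.   13.]
trayBR [ 348. -399.   13.]
trayBL [ 351. -241.   13.]
trayTR [ 481. -403.   13.]
wedge [ 561. -336.   98.]
pale [ 366. -317.   25.]
tin [400.  14.  24.]
[ 447.87056768 -145.23736459  930.56439556]
(np.float64(72.76647170418782), array([-3.74330140e-04, -1.14929980e-03, -9.99999269e-01])) [[-0.96  0.3  -0.  ]
 [ 0.3   0.96 -0.  ]
 [ 0.   -0.   -1.  ]]
```

Request:
{"api": "servo_tool", "payload": {
  "plan": [
    [0,[40,-100,40],-10],
    [0,[40,-100,40],-14],
    [0,[80,-190,64],-21],
    [0,[80,-190,64],-28],
    [0,[120,-300,64],-35],
    [0,[120,-300,64],-42],
    [0,[120,-300,64],-49],
    [0,[155,-400,64],-56],
    [0,[155,-400,64],-63],
    [0,[155,-400,64],-70]
  ]
}}

```text
t: 0.98
ee_pos: [333.1, 214.8, 300.4]
orientation: [2.173, 2.268, 0.001]
ft_force: [-0.3, 0.5, -0.1]
width: 87.8
grasp_force: 0.0
```

Request:
{"api": "servo_tool", "payload": {
  "plan": [
    [0,[30,-60,0],0],
    [0,[30,-80,0],0],
    [0,[30,-120,0],0],
    [0,[30,-160,0],0],
    [0,[30,-200,0],0],
    [0,[30,-240,0],0],
    [0,[30,-280,0],0],
    [0,[40,-320,0],0],
    [0,[50,-360,0],0],
    [0,[70,-400,0],0]
  ]
}}

```text
t: 1.82
ee_pos: [400.4, -182.8, 300.2]
orientation: [-2.168, -2.273, 0.0]
ft_force: [1.6, 0.0, 0.1]
width: 87.7
grasp_force: 0.0
```

Request:
{"api": "servo_tool", "payload": {
  "plan": [
    [0,[20,-40,0],0],
    [0,[40,-80,0],0],
    [0,[60,-100,0],-2.8],
    [0,[60,-130,0],-2.8],
    [0,[60,-130,0],-2.8],
    [0,[60,-130,0],-2.8]
  ]
}}

```text
t: 2.32
ee_pos: [461.3, -311.4, 299.4]
orientation: [-2.223, -2.218, 0.0]
ft_force: [-0.4, -0.1, 0.0]
width: 87.7
grasp_force: 0.0
```

```bash
cat > snap.py <<'E'
import sys,pickle
from h import *
n=sys.argv[1]; o=ctrl.get_obs(); c=cam("wrist",o); im=ctrl.get_image("wrist")
cv2.imwrite(f"pics/{n}.png",im); pickle.dump(c,open(f"pics/{n}.pkl","wb")); print(o["t"],o["ee_pos"].round(1),yaw(o)[0])
E
python3 snap.py w1
```

```text
2.3167 [ 461.3 -311.4  299.4] -0.14379612923997193
```

Request:
{"api": "servo_tool", "payload": {
  "plan": [
    [0,[40,0,0],0],
    [0,[80,0,0],0],
    [0,[120,0,0],0],
    [0,[120,0,0],0],
    [0,[120,0,0],0]
  ]
}}

```text
t: 2.78
ee_pos: [582.7, -308.5, 299.6]
orientation: [-2.218, -2.223, 0.0]
ft_force: [-0.5, -0.4, -0.8]
width: 87.5
grasp_force: 0.0
```

```bash
python3 snap.py w2
```

```text
2.7833 [ 582.7 -308.5  299.6] 0.14360686551414703
```

View pics/w1.png

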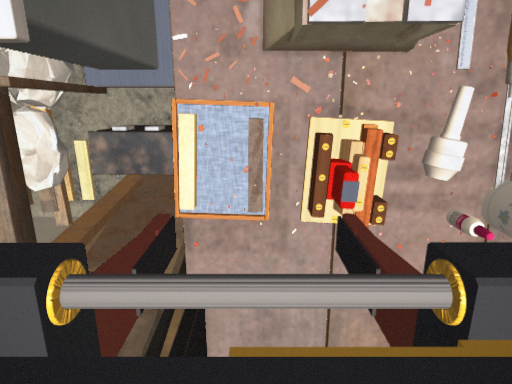

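View pics/w2.png

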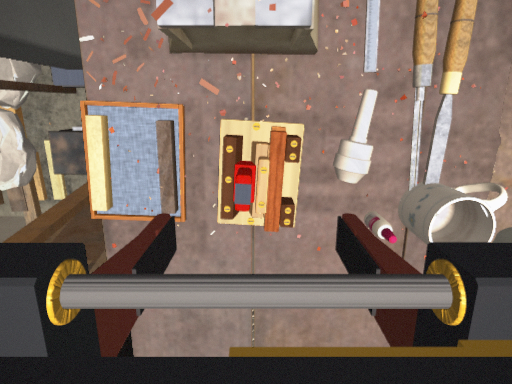

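```bash
python3 - <<'E'
import cv2,numpy as np
a=cv2.imread("pics/w1.png")[105:230,295:400]; b=cv2.imread("pics/w2.png")[110:240,210:310]
a=cv2.resize(a,None,fx=4,fy=4,interpolation=2); b=cv2.resize(b,None,fx=4,fy=4,interpolation=2)
im=np.zeros((520,800,3),np.uint8); im[:a.shape[0],:400]=a[:,:400]; im[:b.shape[0],400:]=b[:,:400]; cv2.imwrite("pics/z1.png",im)
E
```

```text
(no output)
```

View pics/z1.png

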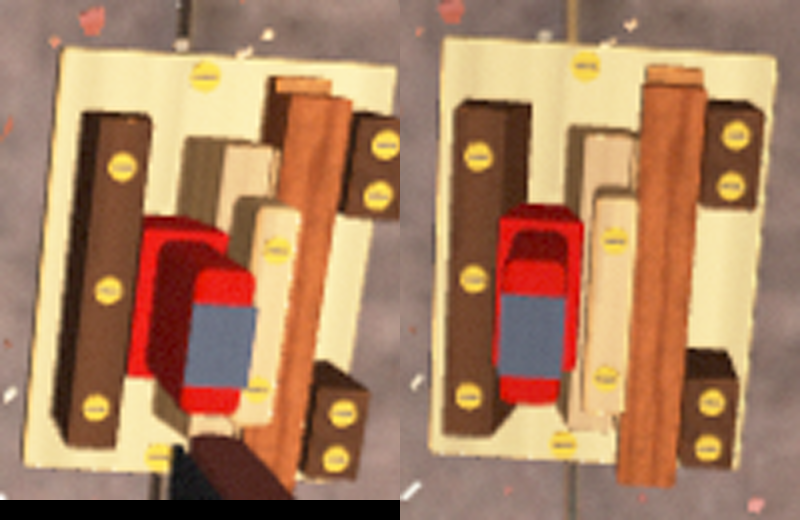

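The zoom shows the grey-blue label on the wedge's grip top at about (221,347) on the left and (533,337) on the right, with the block rail beside it. The red-brown blank's top has its corners at about (644,85), (705,85), (618,480) and (680,487) on the right. The clamp is turned by only a few degrees.

```bash
cat > m1.py <<'E'
from h import *
import pickle
C={n:pickle.load(open(f"pics/{n}.pkl","rb")) for n in("w1","w2")}
z1=lambda p:(295+(p[0]+.5)/4-.5,105+(p[1]+.5)/4-.5); z2=lambda p:(210+(p[0]-400+.5)/4-.5,110+(p[1]+.5)/4-.5)
def T(n,a,b):
    X,e=tri(C["w1"],z1(a),C["w2"],z2(b)); print(n,X.round(1),"err",round(e,1)); return X
def ang(a,b): return round(np.degrees(np.arctan2(-(b-a)[0],(b-a)[1])),2) # yaw of the +y axis
T("label",(221,347),(532,337))
a=T("rail dot +y",(277,248),(615,240));b=T("rail dot -y",(257,390),(606,380));print(ang(b,a))
a=T("rail TL",(255,205),(599,196));b=T("rail BL",(238,420),(587,410));print(ang(b,a))
T("rail TR",(300,210),(634,198))
a=T("cheek dot+",(122,167),(479,157));b=T("cheek dot-",(96,408),(469,397));print(ang(b,a))
a=T("fence dot+",(384,145),(736,134));b=T("fence dot-",(336,458),(708,448));print(ang(b,a))
a=T("base TL",(62,47),(443,38));T("base TR",(396,66),(776,58));b=T("base BL",(24,463),(428,453))
print(ang(b,a))
c=C["w2"]
for n,p in zip(("TL","TR","BL","BR"),((443,38),(776,58),(428,453),(737,469))): print("base",n,on(c,z2(p),10).round(1))
T("blank TL",(285,95),(644,85));T("blank TR",(352,98),(705,87))
for n,p in zip(("TL","TR","BL","BR"),((643,85),(706,87),(618,480),(678,487))): print("blank",n,on(c,z2(p),42).round(1))
for n in C:
    im=cv2.imread(f"pics/{n}.png"); h=cv2.cvtColor(im,cv2.COLOR_BGR2HSV)
    x0,x1=(172,276) if n=="w1" else(78,188)
    roi=np.zeros(im.shape[:2],np.uint8); roi[97:224,x0:x1]=255
    def big(lo,hi,k=1):
        m=cv2.inRange(h,lo,hi)&roi; cs=cv2.findContours(m,cv2.RETR_EXTERNAL,cv2.CHAIN_APPROX_NONE)[0]
        r=cv2.minAreaRect(max(cs,key=cv2.contourArea)); return r
    for nm,lo,hi,z in(("pale",(15,40,150),(35,255,255),25),("orange",(3,120,120),(14,255,255),13)):
        r=big(lo,hi); print(n,nm,[on(C[n],p,z).round(1)[:2].tolist() for p in cv2.boxPoints(r)],np.round(r[0],1),on(C[n],r[0],z).round(1))
E
python3 m1.py
```

```text
label [ 567.1 -338.9   99.5] err 0.0
rail dot +y [ 591.2 -316.6   68.8] err 0.6
rail dot -y [ 588.8 -361.4   68.4] err 0.2
-3.1
rail TL [ 586.4 -304.7   60. ] err 0.3
rail BL [ 582.9 -370.5   70.6] err 0.3
-3.06
rail TR [ 596.8 -304.2   69.6] err 0.7
cheek dot+ [ 548.4 -295.    44.4] err 0.3
cheek dot- [ 543.6 -374.8   45.3] err 0.3
-3.37
fence dot+ [ 629.4 -287.5   47. ] err 0.5
fence dot- [ 623.1 -391.    49.4] err 0.3
-3.48
base TL [ 533.9 -259.3    8.2] err 0.8
base TR [ 646.5 -265.7    9.4] err 0.5
base BL [ 525.2 -406.7   12.8] err 1.1
-3.36
base TL [ 534.1 -259.6   10. ]
base TR [ 646.5 -266.    10. ]
base BL [ 524.8 -408.3   10. ]
base BR [ 638.  -414.2   10. ]
blank TL [ 600.8 -273.    36.3] err 0.1
blank TR [ 619.7 -273.3   42.6] err 0.5
blank TL [ 600.2 -272.5   42. ]
blank TR [ 620.1 -273.1   42. ]
blank BL [ 593.5 -405.7   42. ]
blank BR [ 614.  -408.2   42. ]
w1 pale [[359.9, -253.6], [383.2, -253.6], [376.7, -384.3], [351.6, -384.3]] [187. 161.] [ 368.  -316.5   25. ]
w1 orange [[333.2, -400.5], [350.3, -234.9], [484.1, -239.6], [480.1, -406.1]] [220.8 159.3] [ 412.1 -316.4   13. ]
w2 pale [[359.2, -254.2], [384.8, -252.5], [378.5, -383.5], [350.9, -385.5]] [ 97.3 162.4] [ 368.5 -316.4   25. ]
w2 orange [[349.6, -235.3], [486.9, -233.6], [479.5, -404.4], [328.3, -406.4]] [132.5 160.5] [ 411.5 -315.8   13. ]
```

Measured heights agree with the text: wedge top 99 against 98, rail 69 against 68, fence 48, base 10. The clamp centre is (586,-337) with yaw -3.4°. Next I move over the wedge.

Request:
{"api": "servo_tool", "payload": {
  "plan": [
    [0,[-15,-30,-40],-3.5],
    [0,[-15,-30,-80],-3.5],
    [0,[-15,-30,-120],-3.5],
    [0,[-15,-30,-160],-3.5],
    [0,[-15,-30,-170],-3.5],
    [0,[-15,-30,-170],-3.5],
    [0,[-15,-30,-170],-3.5]
  ]
}}

```text
t: 3.42
ee_pos: [566.5, -340.5, 131.3]
orientation: [-2.289, -2.152, 0.0]
ft_force: [0.3, -0.6, 0.1]
width: 87.6
grasp_force: 0.0
```

```bash
cat > p.py <<'E'
from h import *
o=ctrl.get_obs(); print(o["t"],o["ee_pos"].round(1),round(yaw(o)[0],2),o["ft_force"].round(1),round(o["width"],1),round(float(o["grasp_force"]),1))
E
python3 p.py
```

```text
3.4167 [ 566.5 -340.5  131.3] -3.54 [ 0.3 -0.6  0.1] 87.6 0.0
```

Request:
{"api": "servo_tool", "payload": {
  "plan": [
    [0,[0.5,1.5,-22],0],
    [0,[0.5,1.5,-45],0],
    [0,[0.5,1.5,-45],0],
    [0,[0.5,1.5,-45],0],
    [1,[0.5,1.5,-45],0],
    [1,[0.5,1.5,-45],0],
    [1,[0.5,1.5,-45],0],
    [1,[0.5,1.5,-45],0],
    [1,[0.5,1.5,-45],0],
    [1,[0.5,1.5,-45],0]
  ]
}}

```text
t: 4.25
ee_pos: [567.3, -339.1, 85.6]
orientation: [2.289, 2.152, 0.0]
ft_force: [0.8, -0.3, 0.1]
width: 51.2
grasp_force: 0.0
```

Request:
{"api": "servo_tool", "payload": {
  "plan": [
    [1,[0,0,0],0],
    [1,[0,0,0],0],
    [1,[0,0,0],0],
    [1,[0,0,0],0],
    [1,[0,0,0],0],
    [1,[0,0,0],0],
    [1,[0,0,0],0],
    [1,[0,0,0],0],
    [1,[0,0,0],0],
    [1,[0,0,0],0]
  ]
}}

```text
t: 5.08
ee_pos: [567.4, -339.1, 85.2]
orientation: [2.289, 2.152, 0.0]
ft_force: [2.0, 0.5, -1.4]
width: 17.6
grasp_force: 30.0
```

Request:
{"api": "servo_tool", "payload": {
  "plan": [
    [1,[0,0,15],0],
    [1,[0,0,40],0],
    [1,[0,0,80],0],
    [1,[0,0,115],0],
    [1,[-40,0,115],-7],
    [1,[-80,0,115],-14],
    [1,[-120,0,115],-21],
    [1,[-150,20,115],-28],
    [1,[-177,50,115],-35],
    [1,[-177,85,115],-42]
  ]
}}

```text
t: 5.92
ee_pos: [384.9, -253.1, 200.2]
orientation: [-2.911, -1.173, 0.004]
ft_force: [0.3, 0.7, -0.9]
width: 18.0
grasp_force: 30.0
```

Request:
{"api": "servo_tool", "payload": {
  "plan": [
    [1,[0,30,0],-7],
    [1,[0,60,0],-14],
    [1,[0,90,0],-21],
    [1,[0,120,0],-28],
    [1,[0,140,0],-35],
    [1,[0,140,0],-42],
    [1,[0,140,0],-44.5],
    [1,[0,140,0],-44.5],
    [1,[0,140,0],-44.5],
    [1,[0,140,0],-44.5]
  ]
}}

```text
t: 6.75
ee_pos: [390.0, -114.2, 200.5]
orientation: [3.142, 0.001, -0.0]
ft_force: [-0.0, -0.0, -1.2]
width: 17.6
grasp_force: 30.0
```

Request:
{"api": "servo_tool", "payload": {
  "plan": [
    [1,[0,0,-40],0],
    [1,[0,0,-80],0],
    [1,[0,0,-115],0],
    [1,[0,0,-128],0],
    [1,[0,0,-131],0],
    [1,[0,0,-133],0],
    [1,[0,0,-133],0],
    [1,[0,0,-134],0],
    [1,[0,0,-134],0],
    [1,[0,0,-134],0]
  ]
}}

```text
t: 7.58
ee_pos: [390.9, -114.3, 67.2]
orientation: [3.141, -0.001, 0.003]
ft_force: [0.0, 0.5, -0.7]
width: 17.9
grasp_force: 30.0
```

Request:
{"api": "servo_tool", "payload": {
  "plan": [
    [1,[0,0,-0.5],0],
    [1,[0,0,-1],0],
    [1,[0,0,-1.5],0],
    [1,[0,0,-1.5],0],
    [1,[0,0,-1.5],0]
  ]
}}

```text
t: 8.0
ee_pos: [390.1, -114.1, 64.7]
orientation: [-3.142, 0.001, 0.0]
ft_force: [-0.4, 0.9, -0.3]
width: 17.9
grasp_force: 30.0
```

Request:
{"api": "servo_tool", "payload": {
  "plan": [
    [1,[0,0,-0.4],0],
    [1,[0,0,-0.8],0],
    [1,[0,0,-0.8],0],
    [1,[0,0,-0.8],0]
  ]
}}

```text
t: 8.33
ee_pos: [390.2, -114.1, 64.3]
orientation: [3.141, -0.001, 0.0]
ft_force: [-2.4, -0.1, 9.4]
width: 18.1
grasp_force: 30.0
```

Request:
{"api": "servo_tool", "payload": {
  "plan": [
    [0.5,[0,0,0.3],0],
    [0.5,[0,0,0.3],0],
    [0.5,[0,0,0.3],0],
    [0.5,[0,0,0.3],0],
    [0.5,[0,0,0.3],0],
    [0.5,[0,0,0.3],0],
    [0.5,[0,0,15],0],
    [0.5,[0,0,45],0],
    [0.5,[0,0,85],0],
    [0.5,[0,0,125],0]
  ]
}}

```text
t: 9.17
ee_pos: [389.1, -113.7, 189.7]
orientation: [-3.141, 0.001, 0.004]
ft_force: [1.5, 0.2, -1.2]
width: 43.7
grasp_force: 0.0
```

Request:
{"api": "servo_tool", "payload": {
  "plan": [
    [0.5,[0,-30,10],7],
    [0.5,[0,-60,10],14],
    [0.5,[0,-95,10],21],
    [0.5,[0,-130,10],28],
    [0.5,[10,-165,10],35],
    [0.5,[35,-195,10],42],
    [0.5,[65,-220,10],49],
    [0.5,[100,-224,10],56],
    [0.5,[135,-224,10],63],
    [0.5,[170,-224,10],70]
  ]
}}

```text
t: 10.0
ee_pos: [561.2, -338.8, 198.4]
orientation: [-2.574, -1.801, 0.0]
ft_force: [-0.2, 0.2, -0.0]
width: 43.6
grasp_force: 0.0
```

Request:
{"api": "servo_tool", "payload": {
  "plan": [
    [0.5,[29,0,0],7],
    [0.5,[29,0,-20],14],
    [0.5,[29,0,-60],16.5],
    [0.5,[29,0,-100],16.5],
    [0.5,[29,0,-110],16.5],
    [0.5,[29,0,-110],16.5],
    [0.5,[29,0,-110],16.5]
  ]
}}

```text
t: 10.58
ee_pos: [589.3, -338.2, 89.3]
orientation: [-2.294, -2.146, 0.0]
ft_force: [0.4, -1.4, -0.0]
width: 43.9
grasp_force: 0.0
```

```bash
python3 p.py; python3 snap.py w3; python3 -c "
import cv2;im=cv2.imread('pics/w3.png');cv2.imwrite('pics/w3c.png',im)"
```

```text
10.5833 [ 589.3 -338.2   89.3] -3.83 [ 0.4 -1.4 -0. ] 43.9 0.0
10.5833 [ 589.3 -338.2   89.3] -3.826198635797739
```

View pics/w3c.png

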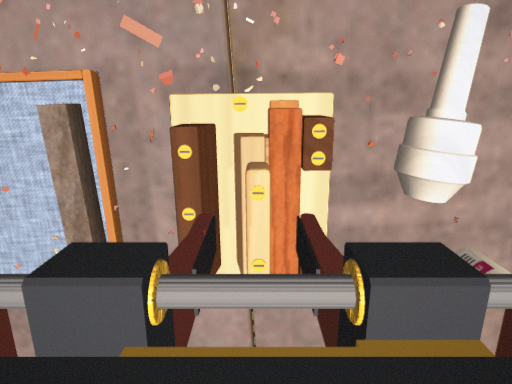

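The rail, at column ~258, sits centred between the fingers, whose inner edges are at about 213 and 300. I'll descend and grip.

Request:
{"api": "servo_tool", "payload": {
  "plan": [
    [0.5,[0.7,0,-15],0.4],
    [0.5,[0.7,0,-29],0.4],
    [0.5,[0.7,0,-29],0.4],
    [1,[0.7,0,-29],0.4],
    [1,[0.7,0,-29],0.4],
    [1,[0.7,0,-29],0.4],
    [1,[0.7,0,-29],0.4],
    [1,[0.7,0,-29],0.4],
    [1,[0.7,0,-29],0.4],
    [1,[0.7,0,-29],0.4]
  ]
}}

```text
t: 11.47
ee_pos: [590.1, -338.2, 60.3]
orientation: [2.286, 2.154, 0.0]
ft_force: [0.6, 0.7, 2.4]
width: 14.2
grasp_force: 30.0
```

Request:
{"api": "servo_tool", "payload": {
  "plan": [
    [1,[0,0,0],0],
    [1,[0,0,0],0],
    [1,[0,0,0],0]
  ]
}}

```text
t: 11.72
ee_pos: [590.1, -338.2, 60.3]
orientation: [2.286, 2.154, 0.0]
ft_force: [0.0, 0.7, 4.1]
width: 13.7
grasp_force: 30.0
```

Request:
{"api": "servo_tool", "payload": {
  "plan": [
    [1,[-1,0,5],0],
    [1,[-1,0,15],0],
    [1,[-1,0,40],0],
    [1,[-1,0,80],0],
    [1,[-1,0,120],0],
    [1,[-40,0,135],-7],
    [1,[-80,0,135],-14],
    [1,[-120,0,135],-21],
    [1,[-160,0,135],-28],
    [1,[-195,0,135],-35]
  ]
}}

```text
t: 12.55
ee_pos: [392.3, -337.3, 195.5]
orientation: [-2.832, -1.359, 0.0]
ft_force: [-0.8, -0.9, -1.3]
width: 13.6
grasp_force: 30.0
```

Request:
{"api": "servo_tool", "payload": {
  "plan": [
    [1,[0,30,0],-7],
    [1,[0,60,0],-14],
    [1,[0,90,0],-21],
    [1,[0,120,0],-28],
    [1,[0,155,0],-35],
    [1,[0,155,0],-42],
    [1,[0,155,0],-49],
    [1,[0,155,0],-51.6],
    [1,[0,155,0],-51.6],
    [1,[0,155,0],-51.6]
  ]
}}

```text
t: 13.38
ee_pos: [394.9, -183.0, 195.4]
orientation: [3.141, 0.003, 0.001]
ft_force: [-0.2, 0.4, -0.5]
width: 13.8
grasp_force: 30.0
```

Request:
{"api": "servo_tool", "payload": {
  "plan": [
    [1,[0,0,-40],0],
    [1,[0,0,-80],0],
    [1,[0,0,-115],0],
    [1,[0,0,-137],0],
    [1,[0,0,-141],0],
    [1,[0,0,-143],0],
    [1,[0,0,-143.5],0],
    [1,[0,0,-144],0],
    [1,[0,0,-144.5],0],
    [1,[0,0,-144.5],0]
  ]
}}

```text
t: 14.22
ee_pos: [395.7, -183.5, 51.6]
orientation: [3.14, 0.0, 0.004]
ft_force: [-0.1, -0.2, -0.5]
width: 13.9
grasp_force: 30.0
```

Request:
{"api": "servo_tool", "payload": {
  "plan": [
    [1,[0,0,-0.4],0],
    [1,[0,0,-0.8],0],
    [1,[0,0,-0.8],0],
    [1,[0,0,-0.8],0]
  ]
}}

```text
t: 14.55
ee_pos: [395.4, -183.3, 50.2]
orientation: [3.141, 0.0, 0.002]
ft_force: [-1.0, -1.7, 6.0]
width: 13.3
grasp_force: 30.0
```

Request:
{"api": "servo_tool", "payload": {
  "plan": [
    [0.5,[0,0,0],0],
    [0.5,[0,0,0],0],
    [0.5,[0,0,0],0],
    [0.5,[0,0,0],0],
    [0.5,[0,0,0],0],
    [0.5,[0,0,0],0],
    [0.5,[0,0,15],0],
    [0.5,[0,0,45],0],
    [0.5,[0,0,85],0],
    [0.5,[0,0,125],0]
  ]
}}

```text
t: 15.38
ee_pos: [393.9, -182.6, 175.4]
orientation: [-3.14, 0.0, 0.004]
ft_force: [0.9, 0.4, 0.5]
width: 43.9
grasp_force: 0.0
```

Request:
{"api": "servo_tool", "payload": {
  "plan": [
    [0.5,[0,-30,40],7],
    [0.5,[0,-60,80],14],
    [0.5,[0,-95,120],21],
    [0.5,[10,-120,125],28],
    [0.5,[30,-140,125],35],
    [0.5,[60,-140,125],42],
    [0.5,[90,-140,125],49],
    [0.5,[110,-140,125],56],
    [0.5,[110,-140,125],63],
    [0.5,[110,-140,125],70]
  ]
}}

```text
t: 16.22
ee_pos: [505.8, -322.8, 298.8]
orientation: [-2.566, -1.81, 0.0]
ft_force: [-0.4, -0.6, -0.4]
width: 43.8
grasp_force: 0.0
```

Request:
{"api": "servo_tool", "payload": {
  "plan": [
    [0.5,[0,0,0],7],
    [0.5,[0,0,0],14],
    [0.5,[0,0,0],16.6],
    [0.5,[0,0,0],16.6],
    [0.5,[0,0,0],16.6]
  ]
}}

```text
t: 16.63
ee_pos: [504.7, -322.9, 299.4]
orientation: [-2.288, -2.152, 0.0]
ft_force: [-0.9, 0.3, 0.2]
width: 43.7
grasp_force: 0.0
```

```bash
python3 snap.py w4
```

```text
16.6333 [ 504.7 -322.9  299.4] -3.5086698396043894
```

View pics/w4.png

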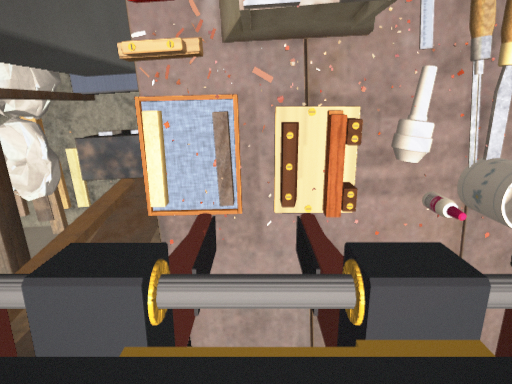

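The block stands at (160,47). The red blank lies in the open clamp at about (337,163). The tray spans about (137-241, 96-215) with the pale blank at column ~154 and the dark one at ~222.

```bash
cat > m2.py <<'E'
from h import *
import pickle,sys
def rect(n,lo,hi,box,z):
    c=pickle.load(open(f"pics/{n}.pkl","rb")); im=cv2.imread(f"pics/{n}.png"); h=cv2.cvtColor(im,cv2.COLOR_BGR2HSV)
    x0,y0,x1,y1=box; m=np.zeros(im.shape[:2],np.uint8); m[y0:y1,x0:x1]=cv2.inRange(h,lo,hi)[y0:y1,x0:x1]
    m=cv2.morphologyEx(m,cv2.MORPH_OPEN,np.ones((3,3)))
    ct=max(cv2.findContours(m,0,1)[0],key=cv2.contourArea)
    P=np.array([on(c,p[0],z)[:2] for p in ct],np.float32)
    r=cv2.minAreaRect(P); B=cv2.boxPoints(r); s=sorted(((np.linalg.norm(B[i]-B[(i+1)%4]),B[i]-B[(i+1)%4]) for i in range(2)),key=lambda t:t[0])
    v=s[1][1]; v=v*np.sign(v[1]); return np.round(r[0],1),np.round([s[0][0],s[1][0]],1),round(float(np.degrees(np.arctan2(-v[0],v[1]))),2),cv2.minAreaRect(ct)[0],c
PALE=((15,40,150),(35,255,255)); RED=((3,130,60),(14,255,255)); 
if __name__=="__main__":
    print("red42",rect("w4",*RED,(318,105,352,220),42)[:3])
    print("pale",rect("w4",*PALE,(144,102,170,212),25)[:3])
    h=cv2.cvtColor(cv2.imread("pics/w4.png"),cv2.COLOR_BGR2HSV)
    print("dark px",h[150,223],h[180,225],"cloth",h[150,195],"fence",h[130,353],"blank",h[150,337])
    print("dark",rect("w4",(0,30,20),(30,255,110),(208,105,236,210),25)[:3])
    c=pickle.load(open("pics/w4.pkl","rb"))
    b=rect("w4",(95,20,80),(125,255,255),(140,98,240,213),5); print("cloth",b[:3])
E
python3 m2.py
```

```text
red42 (array([ 611.3, -338.2]), array([ 36.9, 137.9], dtype=float32), -3.11)
pale (array([ 367.5, -319.8]), array([ 25.8, 130.3], dtype=float32), -3.28)
dark px [ 14  74 151] [ 11  65 133] cloth [106  42 226] fence [ 11 155 117] blank [ 10 185 205]Traceback (most recent call last):
  File "m2.py", line 17, in <module>
    print("dark",rect("w4",(0,30,20),(30,255,110),(208,105,236,210),25)[:3])
                 ~~~~^^^^^^^^^^^^^^^^^^^^^^^^^^^^^^^^^^^^^^^^^^^^^^^^^^
  File "m2.py", line 7, in rect
    ct=max(cv2.findContours(m,0,1)[0],key=cv2.contourArea)
ValueError: max() iterable argument is empty
```

```bash
python3 - <<'E'
from m2 import *
print("red42",rect("w4",(5,130,160),(14,255,255),(318,105,352,220),42)[:3])
h=cv2.cvtColor(cv2.imread("pics/w4.png"),cv2.COLOR_BGR2HSV)
print(h[160,146:172].tolist()); print(h[160,210:236].tolist()); print(h[165,322:352].tolist())
print("dark",rect("w4",(0,40,40),(30,255,175),(211,105,236,210),25)[:3])
print("cloth",rect("w4",(95,20,80),(125,255,255),(140,98,240,213),5)[:3])
E
```

```text
red42 (array([ 606.8, -337.9]), array([ 21.8, 138.2], dtype=float32), -2.06)
[[23, 95, 245], [28, 50, 254], [29, 42, 254], [29, 42, 254], [28, 48, 254], [27, 47, 254], [27, 52, 254], [28, 45, 254], [28, 38, 254], [28, 36, 255], [29, 35, 254], [28, 35, 255], [28, 35, 255], [28, 33, 255], [28, 37, 254], [23, 101, 237], [19, 122, 199], [19, 128, 170], [19, 129, 146], [19, 38, 142], [108, 41, 188], [109, 47, 200], [108, 46, 214], [109, 42, 205], [109, 45, 208], [110, 44, 209]]
[[110, 46, 207], [109, 47, 210], [109, 48, 212], [110, 46, 211], [5, 81, 195], [9, 147, 221], [8, 83, 173], [12, 64, 144], [13, 67, 145], [11, 63, 149], [11, 60, 157], [11, 60, 157], [11, 55, 149], [10, 55, 149], [11, 58, 164], [13, 62, 147], [11, 63, 138], [9, 61, 142], [11, 67, 137], [13, 73, 133], [13, 82, 106], [120, 13, 119], [109, 44, 207], [107, 45, 220], [110, 45, 204], [178, 28, 162]]
[[25, 68, 252], [24, 70, 251], [19, 96, 234], [15, 129, 132], [9, 185, 91], [10, 188, 88], [10, 191, 131], [11, 183, 215], [10, 188, 208], [10, 183, 209], [11, 180, 222], [11, 182, 224], [11, 179, 221], [10, 179, 222], [10, 182, 217], [9, 185, 203], [10, 179, 210], [11, 177, 221], [11, 185, 220], [10, 179, 217], [11, 185, 214], [11, 179, 227], [23, 77, 251], [25, 61, 253], [25, 60, 253], [25, 67, 252], [24, 69, 251], [24, 74, 250], [24, 73, 249], [23, 76, 248]]
dark (array([ 460.1, -324. ]), array([ 20.3, 125.6], dtype=float32), -0.69)
cloth (array([ 413.2, -320.4]), array([122.6, 153.7], dtype=float32), -2.03)
```

The cloth floor measures 123x154, which fits the given 124x154, so the tray centre is about (413.5,-320.5). The red blank centre is about (607,-338.5), as the clamp geometry predicts. Next I grasp it.

Request:
{"api": "servo_tool", "payload": {
  "plan": [
    [0.5,[35,-5,0],0],
    [0.5,[70,-10,0],0],
    [0.5,[102,-15.5,-10],0],
    [0.5,[102,-15.5,-50],0],
    [0.5,[102,-15.5,-90],0],
    [0.5,[102,-15.5,-130],0],
    [0.5,[102,-15.5,-170],0],
    [0.5,[102,-15.5,-200],0],
    [0.5,[102,-15.5,-210],0],
    [0.5,[102,-15.5,-210],0]
  ]
}}

```text
t: 17.52
ee_pos: [605.1, -337.5, 86.4]
orientation: [-2.283, -2.15, 0.003]
ft_force: [-0.1, -0.3, 0.3]
width: 44.1
grasp_force: 0.0
```

Request:
{"api": "servo_tool", "payload": {
  "plan": [
    [0.5,[0,0,0],0],
    [0.5,[0,0,0],0]
  ]
}}

```text
t: 17.68
ee_pos: [608.4, -339.5, 92.2]
orientation: [2.284, 2.151, 0.002]
ft_force: [0.4, 0.3, 1.1]
width: 43.5
grasp_force: 0.0
```

Request:
{"api": "servo_tool", "payload": {
  "plan": [
    [0.5,[0,0,-25],0],
    [0.5,[0,0,-45],0],
    [0.5,[0,0,-48],0],
    [0.5,[0,0,-48],0],
    [0.5,[0,0,-48],0],
    [1,[0,0,-48],0],
    [1,[0,0,-48],0],
    [1,[0,0,-48],0],
    [1,[0,0,-48],0],
    [1,[0,0,-48],0]
  ]
}}

```text
t: 18.52
ee_pos: [607.3, -338.8, 42.4]
orientation: [2.286, 2.154, 0.0]
ft_force: [-1.0, -0.1, 3.4]
width: 19.9
grasp_force: 30.0
```

Request:
{"api": "servo_tool", "payload": {
  "plan": [
    [1,[0,0,0],0],
    [1,[0,0,0],0],
    [1,[0,0,0],0]
  ]
}}

```text
t: 18.77
ee_pos: [607.3, -338.8, 42.4]
orientation: [2.286, 2.154, 0.0]
ft_force: [-0.7, 1.3, 6.0]
width: 19.6
grasp_force: 30.0
```

Request:
{"api": "servo_tool", "payload": {
  "plan": [
    [1,[0,0,5],0],
    [1,[0,0,30],0],
    [1,[0,0,70],0],
    [1,[-40,4,80],0],
    [1,[-80,8,80],0],
    [1,[-120,12,80],0],
    [1,[-160,16,80],0.5],
    [1,[-194,18,80],1],
    [1,[-194,18,80],1],
    [1,[-194,18,80],1]
  ]
}}

```text
t: 19.6
ee_pos: [411.6, -320.5, 121.9]
orientation: [-2.269, -2.172, -0.0]
ft_force: [0.5, 0.1, -0.7]
width: 19.8
grasp_force: 30.0
```

Request:
{"api": "servo_tool", "payload": {
  "plan": [
    [1,[0,0,0],0],
    [1,[0,0,0],0]
  ]
}}

```text
t: 19.77
ee_pos: [414.5, -321.2, 121.9]
orientation: [2.266, 2.174, 0.0]
ft_force: [-0.5, -0.4, -0.6]
width: 19.7
grasp_force: 30.0
```

```bash
python3 snap.py w5
```

```text
19.7667 [ 414.5 -321.2  121.9] -2.381824903368807
```

View pics/w5.png

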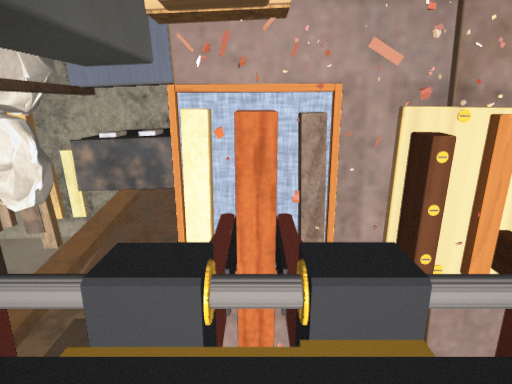

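The red-brown blank is held level, centred at column 256 and midway between the pale blank (right edge 212) and the dark one (left edge 300). I'll lower it.

Request:
{"api": "servo_tool", "payload": {
  "plan": [
    [1,[0,0,-40],0],
    [1,[0,0,-75],0],
    [1,[0,0,-90],0],
    [1,[0,0,-94],0],
    [1,[0,0,-95],0],
    [1,[0,0,-96],0],
    [1,[0,0,-96.5],0],
    [1,[0,0,-97],0],
    [1,[0,0,-97],0],
    [1,[0,0,-97],0]
  ]
}}

```text
t: 20.65
ee_pos: [413.8, -320.9, 25.3]
orientation: [2.266, 2.173, 0.001]
ft_force: [1.7, 2.1, 3.1]
width: 20.0
grasp_force: 30.0
```

Light contact (3 N). I'll release to 33 mm only, to stay clear of the neighbours, and rise.

Request:
{"api": "servo_tool", "payload": {
  "plan": [
    [0.63,[0,0,0],0],
    [0.63,[0,0,0],0],
    [0.63,[0,0,0],0],
    [0.63,[0,0,0],0],
    [0.63,[0,0,8],0],
    [0.63,[0,0,25],0],
    [0.63,[0,0,65],0],
    [0.63,[-20,1,95],-0.5],
    [0.55,[-46,2,95],-1],
    [0.55,[-46,2,95],-1]
  ]
}}

```text
t: 21.48
ee_pos: [364.1, -318.0, 121.4]
orientation: [2.288, 2.153, -0.001]
ft_force: [-1.2, 0.6, -0.4]
width: 39.5
grasp_force: 0.0
```

Request:
{"api": "servo_tool", "payload": {
  "plan": [
    [0.55,[0,0,0],0],
    [0.55,[0,0,0],0]
  ]
}}

```text
t: 21.65
ee_pos: [367.2, -318.8, 119.9]
orientation: [2.286, 2.154, 0.0]
ft_force: [0.3, -0.3, -1.1]
width: 39.3
grasp_force: 0.0
```

```bash
python3 snap.py w6
```

```text
21.65 [ 367.2 -318.8  119.9] -3.4258621287548316
```

View pics/w6.png

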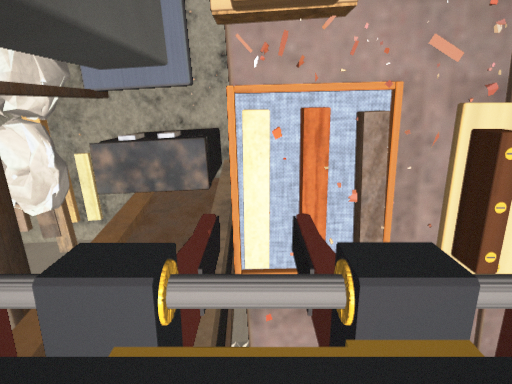

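The red-brown blank lies flat in the middle place at column ~316. The pale blank (columns 242-269) is centred between the fingers. I'll check its centre and height against the earlier view.

```bash
python3 - <<'E'
from m2 import *
P=((15,20,235),(40,90,255))
a=rect("w6",*P,(238,105,272,275),25); b=rect("w4",*P,(142,102,166,212),25)
print(a[:3],b[:3]); print(tri(a[4],a[3],b[4],b[3]))
E
```

```text
(array([ 366.9, -319.7]), array([ 20.3, 129.9], dtype=float32), -3.17) (array([ 366.7, -319.1]), array([ 20., 129.], dtype=float32), -3.04)
(array([ 366.58291654, -316.25940039,   24.26272323]), np.float64(1.1394080983385313))
```

Request:
{"api": "servo_tool", "payload": {
  "plan": [
    [0.64,[0,-0.5,-40],0.2],
    [0.64,[0,-0.5,-75],0.2],
    [0.64,[0,-0.5,-88],0.2],
    [0.64,[0,-0.5,-91],0.2],
    [0.64,[0,-0.5,-91],0.2],
    [1,[0,-0.5,-91],0.2],
    [1,[0,-0.5,-91],0.2],
    [1,[0,-0.5,-91],0.2],
    [1,[0,-0.5,-91],0.2],
    [1,[0,-0.5,-91],0.2]
  ]
}}

```text
t: 22.53
ee_pos: [367.1, -319.1, 28.5]
orientation: [2.282, 2.159, 0.0]
ft_force: [0.7, -0.1, 0.2]
width: 20.2
grasp_force: 30.0
```

Request:
{"api": "servo_tool", "payload": {
  "plan": [
    [1,[0,0,0],0],
    [1,[0,0,0],0]
  ]
}}

```text
t: 22.7
ee_pos: [366.9, -319.1, 28.7]
orientation: [2.283, 2.158, 0.0]
ft_force: [-0.4, -0.4, 0.2]
width: 20.2
grasp_force: 30.0
```

Request:
{"api": "servo_tool", "payload": {
  "plan": [
    [1,[0,0,5],0],
    [1,[0,0,40],0],
    [1,[0,0,75],0],
    [1,[35,0,90],0],
    [1,[75,-5,90],0],
    [1,[115,-10,90],0],
    [1,[155,-15,90],0],
    [1,[195,-19,90],-0.2],
    [1,[225,-19,90],-0.2],
    [1,[238,-19,90],-0.2]
  ]
}}

```text
t: 23.53
ee_pos: [609.0, -338.0, 119.4]
orientation: [2.283, 2.154, 0.002]
ft_force: [-1.2, 0.3, -0.5]
width: 20.4
grasp_force: 30.0
```

Request:
{"api": "servo_tool", "payload": {
  "plan": [
    [1,[0,0,-15],0],
    [1,[0,0,-30],0],
    [1,[0,0,-30],0],
    [1,[0,0,-30],0]
  ]
}}

```text
t: 23.87
ee_pos: [601.9, -337.3, 86.3]
orientation: [-2.284, -2.15, 0.003]
ft_force: [-0.4, -0.0, -1.0]
width: 20.5
grasp_force: 30.0
```

```bash
python3 p.py;python3 snap.py w7
```

```text
23.8667 [ 601.9 -337.3   86.3] -3.45 [-0.4 -0.  -1. ] 20.5 30.0
23.8667 [ 601.9 -337.3   86.3] -3.447567419895461
```

View pics/w7.png

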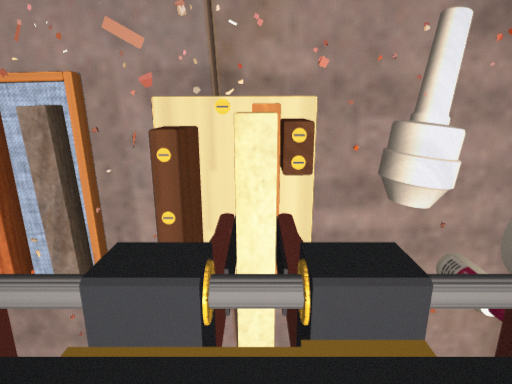

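The pale blank is held straight above the ledge (its orange strip shows at column ~266), just left of the fence stop's left edge (~281). I'll lower it.

Request:
{"api": "servo_tool", "payload": {
  "plan": [
    [1,[0,0,0],0],
    [1,[0,0,-15],0],
    [1,[0,0,-30],0],
    [1,[0,0,-38],0],
    [1,[0,0,-40],0],
    [1,[0,0,-41],0],
    [1,[0,0,-42],0],
    [1,[0,0,-42.5],0],
    [1,[0,0,-42.5],0],
    [1,[0,0,-42.5],0]
  ]
}}

```text
t: 24.75
ee_pos: [605.2, -338.2, 46.6]
orientation: [2.286, 2.154, 0.0]
ft_force: [0.2, -0.5, -0.2]
width: 20.2
grasp_force: 30.0
```

Request:
{"api": "servo_tool", "payload": {
  "plan": [
    [1,[0.5,0,-0.5],0],
    [1,[0.8,0,-1],0],
    [1,[0.8,0,-1],0],
    [1,[0.8,0,-1],0]
  ]
}}

```text
t: 25.08
ee_pos: [605.8, -338.1, 45.2]
orientation: [2.286, 2.154, 0.0]
ft_force: [-0.3, -0.2, -0.4]
width: 20.3
grasp_force: 30.0
```

Request:
{"api": "servo_tool", "payload": {
  "plan": [
    [1,[0.4,0,-0.4],0],
    [1,[0.4,0,-0.8],0],
    [1,[0.4,0,-0.8],0],
    [1,[0.8,0,-0.8],0],
    [1,[0.8,0,-0.8],0]
  ]
}}

```text
t: 25.5
ee_pos: [606.0, -338.1, 45.1]
orientation: [-2.286, -2.154, 0.001]
ft_force: [-4.4, 0.9, 7.4]
width: 20.2
grasp_force: 30.0
```

Request:
{"api": "servo_tool", "payload": {
  "plan": [
    [0.58,[0,0,0.5],0],
    [0.58,[0,0,0.5],0],
    [0.58,[0,0,0.5],0],
    [0.58,[0,0,0.5],0],
    [0.58,[0,0,8],0],
    [0.58,[0,0,30],0],
    [0.58,[0,0,70],0],
    [0.58,[-30,5,110],0],
    [0.58,[-60,10,150],0],
    [0.58,[-60,10,180],0]
  ]
}}

```text
t: 26.33
ee_pos: [543.7, -326.9, 221.3]
orientation: [-2.283, -2.151, 0.002]
ft_force: [0.9, -1.1, 0.1]
width: 36.9
grasp_force: 0.0
```

Request:
{"api": "servo_tool", "payload": {
  "plan": [
    [0.58,[0,0,0],0],
    [0.58,[0,0,0],0]
  ]
}}

```text
t: 26.5
ee_pos: [548.2, -329.1, 224.9]
orientation: [2.282, 2.15, 0.003]
ft_force: [-1.1, -0.0, -1.2]
width: 36.6
grasp_force: 0.0
```

```bash
python3 snap.py w8; python3 -c "
import cv2;im=cv2.imread('pics/w8.png')[60:240,130:400];cv2.imwrite('pics/w8c.png',cv2.resize(im,None,fx=2.9,fy=2.9))"
```

```text
26.5 [ 548.2 -329.1  224.9] -3.4311032422803196
```

View pics/w8c.png

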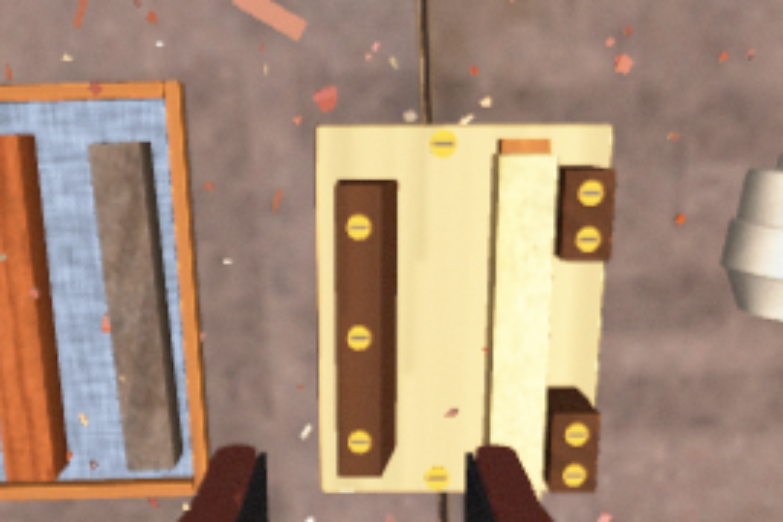

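The pale blank lies flat on the ledge, parallel to and right against the stops. Now I fetch the block.

Request:
{"api": "servo_tool", "payload": {
  "plan": [
    [0.5,[-35,0,0],-7],
    [0.5,[-70,10,0],-14],
    [0.5,[-105,20,0],-21],
    [0.5,[-140,35,0],-28],
    [0.5,[-152,65,0],-35],
    [0.5,[-153,100,0],-42],
    [0.5,[-153,130,0],-49],
    [0.5,[-153,146,0],-56],
    [0.5,[-153,146,0],-63],
    [0.5,[-153,146,-20],-70]
  ]
}}

```text
t: 27.38
ee_pos: [395.8, -181.7, 202.3]
orientation: [3.108, 0.447, 0.004]
ft_force: [0.4, 0.1, -0.1]
width: 43.9
grasp_force: 0.0
```

Request:
{"api": "servo_tool", "payload": {
  "plan": [
    [0.5,[0,0,-30],-7],
    [0.5,[0,0,-65],-14],
    [0.5,[0,0,-95],-16.6],
    [0.5,[0,0,-95],-16.6],
    [0.5,[0,0,-95],-16.6],
    [0.5,[0,0,-95],-16.6]
  ]
}}

```text
t: 27.88
ee_pos: [394.5, -182.3, 106.5]
orientation: [-3.141, -0.003, 0.001]
ft_force: [-0.0, -0.0, -0.1]
width: 44.4
grasp_force: 0.0
```

Request:
{"api": "servo_tool", "payload": {
  "plan": [
    [0.5,[0.8,-1,-30],0],
    [0.5,[0.8,-1,-50],0],
    [0.5,[0.8,-1,-56],0],
    [0.5,[0.8,-1,-56],0],
    [1,[0.8,-1,-56],0],
    [1,[0.8,-1,-56],0],
    [1,[0.8,-1,-56],0],
    [1,[0.8,-1,-56],0],
    [1,[0.8,-1,-56],0],
    [1,[0.8,-1,-56],0]
  ]
}}

```text
t: 28.72
ee_pos: [395.4, -183.4, 50.8]
orientation: [3.141, 0.0, 0.002]
ft_force: [-0.7, 1.3, 8.9]
width: 13.9
grasp_force: 30.0
```

Request:
{"api": "servo_tool", "payload": {
  "plan": [
    [1,[0,0,0],0],
    [1,[0,0,0],0],
    [1,[0,0,15],0],
    [1,[0,0,50],0],
    [1,[0,0,90],0],
    [1,[0,0,130],0],
    [1,[0,0,150],0],
    [1,[0,-30,150],7],
    [1,[0,-60,150],14],
    [1,[0,-95,150],21]
  ]
}}

```text
t: 29.55
ee_pos: [394.9, -278.5, 201.1]
orientation: [3.086, 0.584, 0.001]
ft_force: [0.8, 0.7, -2.5]
width: 14.1
grasp_force: 30.0
```

Request:
{"api": "servo_tool", "payload": {
  "plan": [
    [1,[0,-30,0],7],
    [1,[20,-57,0],14],
    [1,[55,-57,0],21],
    [1,[90,-57,0],28],
    [1,[130,-57,0],35],
    [1,[165,-57,0],42],
    [1,[192,-57,0],49],
    [1,[192,-57,0],56],
    [1,[192,-57,0],63],
    [1,[192,-57,0],65.6]
  ]
}}

```text
t: 30.38
ee_pos: [587.1, -334.6, 199.3]
orientation: [-2.278, -2.162, 0.001]
ft_force: [-0.6, -0.1, -1.5]
width: 13.9
grasp_force: 30.0
```

Request:
{"api": "servo_tool", "payload": {
  "plan": [
    [1,[0,0,0],0],
    [1,[0,0,0],0],
    [1,[0,0,0],0]
  ]
}}

```text
t: 30.63
ee_pos: [586.8, -335.1, 200.1]
orientation: [-2.288, -2.152, 0.0]
ft_force: [0.6, -0.7, -0.4]
width: 13.8
grasp_force: 30.0
```

Request:
{"api": "servo_tool", "payload": {
  "plan": [
    [1,[1.5,-3,-40],0],
    [1,[1.5,-3,-80],0],
    [1,[1.5,-3,-110],0],
    [1,[1.5,-3,-118],0],
    [1,[1.5,-3,-118],0],
    [1,[1.5,-3,-118],0],
    [1,[1.5,-3,-118],0]
  ]
}}

```text
t: 31.22
ee_pos: [589.9, -339.1, 84.6]
orientation: [2.284, 2.152, 0.002]
ft_force: [-0.1, 0.3, -1.4]
width: 14.0
grasp_force: 30.0
```

```bash
python3 p.py; python3 snap.py w9
```

```text
31.2167 [ 589.9 -339.1   84.6] -3.43 [-0.1  0.3 -1.4] 14.0 30.0
31.2167 [ 589.9 -339.1   84.6] -3.4280856218521274
```

View pics/w9.png

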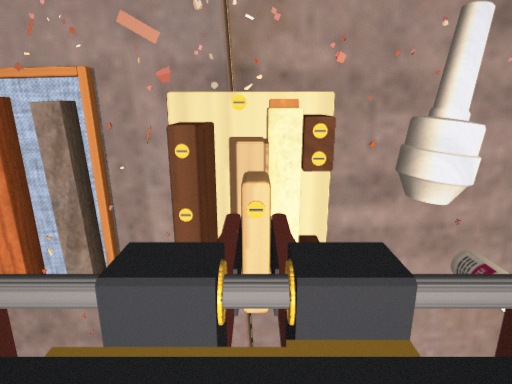

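The block hangs parallel beside the pale blank, with no contact force. I'll lower it.

Request:
{"api": "servo_tool", "payload": {
  "plan": [
    [1,[-0.7,0.5,-8],0],
    [1,[-0.7,0.5,-16],0],
    [1,[-0.7,0.5,-20],0],
    [1,[-0.7,0.5,-21],0],
    [1,[-0.7,0.5,-22],0],
    [1,[-0.7,0.5,-22],0],
    [1,[-0.7,0.5,-22],0]
  ]
}}

```text
t: 31.85
ee_pos: [587.8, -337.7, 60.9]
orientation: [-2.286, -2.154, 0.0]
ft_force: [-1.9, 2.5, 6.1]
width: 13.3
grasp_force: 30.0
```

Request:
{"api": "servo_tool", "payload": {
  "plan": [
    [1,[0.5,0,0.3],0],
    [1,[1,0,0.3],0],
    [1,[1.3,0,0.3],0],
    [1,[1.3,0,0.3],0]
  ]
}}

```text
t: 32.18
ee_pos: [588.3, -337.7, 60.9]
orientation: [-2.285, -2.153, 0.002]
ft_force: [-5.5, 0.9, 7.6]
width: 13.5
grasp_force: 30.0
```

Request:
{"api": "servo_tool", "payload": {
  "plan": [
    [1,[0.3,0,0.4],0],
    [1,[0.6,0,0.5],0],
    [1,[0.8,0,0.5],0],
    [1,[0.8,0,0.5],0]
  ]
}}

```text
t: 32.52
ee_pos: [590.0, -337.8, 60.9]
orientation: [2.286, 2.154, -0.0]
ft_force: [-0.9, -0.7, 2.0]
width: 14.2
grasp_force: 30.0
```

Request:
{"api": "servo_tool", "payload": {
  "plan": [
    [1,[0.4,0,0],0],
    [1,[0.8,0,0],0],
    [1,[0.8,0,0],0],
    [1,[0.8,0,0],0]
  ]
}}

```text
t: 32.85
ee_pos: [590.3, -337.7, 60.9]
orientation: [-2.286, -2.154, 0.001]
ft_force: [-4.0, -1.7, 3.4]
width: 13.7
grasp_force: 30.0
```

Request:
{"api": "servo_tool", "payload": {
  "plan": [
    [0.5,[0,0,-0.3],0],
    [0.5,[0,0,-0.3],0],
    [0.5,[0,0,-0.3],0],
    [0.5,[0,0,-0.3],0],
    [0.5,[0,0,-0.3],0],
    [0.5,[0,0,10],0],
    [0.5,[0,0,40],0],
    [0.5,[0,0,80],0],
    [0.5,[0,0,120],0],
    [0.5,[-35,0,130],-7]
  ]
}}

```text
t: 33.68
ee_pos: [563.1, -339.9, 199.2]
orientation: [2.4, 2.005, 0.009]
ft_force: [0.2, -1.2, 0.4]
width: 43.9
grasp_force: 0.0
```

Request:
{"api": "servo_tool", "payload": {
  "plan": [
    [0.5,[-35,0,0],-7],
    [0.5,[-70,10,0],-14],
    [0.5,[-105,20,0],-21],
    [0.5,[-140,35,0],-28],
    [0.5,[-165,65,0],-35],
    [0.5,[-165,100,0],-42],
    [0.5,[-165,135,0],-49],
    [0.5,[-165,170,0],-56],
    [0.5,[-165,205,0],-63],
    [0.5,[-165,223,0],-70]
  ]
}}

```text
t: 34.52
ee_pos: [390.3, -112.6, 191.8]
orientation: [-3.128, -0.287, -0.002]
ft_force: [0.3, 0.2, 0.4]
width: 44.1
grasp_force: 0.0
```

Request:
{"api": "servo_tool", "payload": {
  "plan": [
    [0.5,[0,0,-15],-7],
    [0.5,[0,0,-45],-9.6],
    [0.5,[0,0,-70],-9.6],
    [0.5,[0,0,-70],-9.6],
    [0.5,[0,0,-70],-9.6],
    [0.5,[0,0,-70],-9.6]
  ]
}}

```text
t: 35.02
ee_pos: [391.4, -115.0, 122.1]
orientation: [3.141, 0.033, 0.002]
ft_force: [-0.0, -0.4, -0.1]
width: 43.7
grasp_force: 0.0
```

Request:
{"api": "servo_tool", "payload": {
  "plan": [
    [0.5,[-1,1,-30],-1.2],
    [0.5,[-1,1,-50],-1.2],
    [0.5,[-1,1,-57],-1.2],
    [0.5,[-1,1,-57],-1.2],
    [0.5,[-1,1,-57],-1.2],
    [1,[-1,1,-57],-1.2],
    [1,[-1,1,-57],-1.2],
    [1,[-1,1,-57],-1.2],
    [1,[-1,1,-57],-1.2],
    [1,[-1,1,-57],-1.2]
  ]
}}

```text
t: 35.85
ee_pos: [390.1, -113.8, 64.5]
orientation: [3.141, -0.0, 0.001]
ft_force: [0.3, 0.0, 7.2]
width: 17.8
grasp_force: 30.0
```

Request:
{"api": "servo_tool", "payload": {
  "plan": [
    [1,[0,0,0],0],
    [1,[0,0,0],0],
    [1,[0,0,0],0]
  ]
}}

```text
t: 36.1
ee_pos: [390.1, -113.8, 64.5]
orientation: [3.141, -0.0, 0.001]
ft_force: [-0.9, 0.2, 7.2]
width: 17.9
grasp_force: 30.0
```

Request:
{"api": "servo_tool", "payload": {
  "plan": [
    [1,[0,0,15],0],
    [1,[0,0,55],0],
    [1,[0,0,95],0],
    [1,[0,0,135],0],
    [1,[0,-30,135],7],
    [1,[0,-65,135],14],
    [1,[0,-100,135],21],
    [1,[0,-135,135],28],
    [1,[0,-170,135],35],
    [1,[0,-205,135],42]
  ]
}}

```text
t: 36.93
ee_pos: [389.2, -320.2, 199.0]
orientation: [-2.946, -1.09, 0.0]
ft_force: [1.4, 0.9, -0.9]
width: 17.8
grasp_force: 30.0
```

Request:
{"api": "servo_tool", "payload": {
  "plan": [
    [1,[30,-19,0],7],
    [1,[65,-19,0],14],
    [1,[100,-19,0],21],
    [1,[140,-19,0],28],
    [1,[170,-19,0],35],
    [1,[176,-19,0],42],
    [1,[176,-19,0],44.6],
    [1,[176,-19,0],44.6],
    [1,[176,-19,0],44.6],
    [1,[176,-19,0],44.6]
  ]
}}

```text
t: 37.77
ee_pos: [565.1, -337.5, 198.8]
orientation: [-2.32, -2.117, 0.0]
ft_force: [-0.1, -0.3, -0.7]
width: 17.7
grasp_force: 30.0
```

```bash
python3 p.py; python3 snap.py w10
```

```text
37.7667 [ 565.1 -337.5  198.8] -5.23 [-0.1 -0.3 -0.7] 17.7 30.0
37.7667 [ 565.1 -337.5  198.8] -5.229551412207387
```

View pics/w10.png

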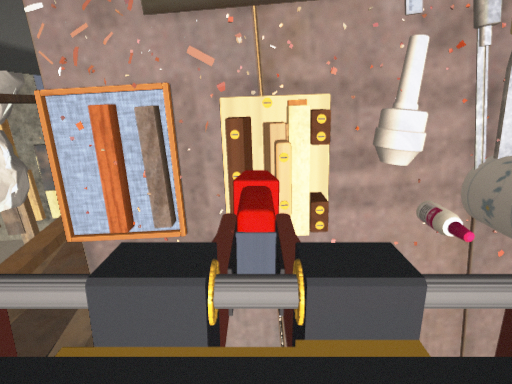

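The block stands in the clamp against the pale blank, with rail dots at (284,157) and (284,203). The red wedge is held upright. I'll check the rail position.

```bash
python3 - <<'E'
from m2 import *
c=pickle.load(open("pics/w10.pkl","rb"))
for p in((284,157),(284,203)): print(on(c,p,68).round(1))
for p in((321,118.5),(320,225.5)): print(on(c,p,48).round(1))
P=((15,20,220),(40,110,255))
print(rect("w10",(22,20,235),(40,80,255),(288,102,312,240),42)[:3])
E
```

```text
[ 591.5 -316.8   68. ]
[ 588.5 -359.3   68. ]
[ 629.3 -287.6   48. ]
[ 624.1 -392.5   48. ]
(array([ 608.2, -337.7]), array([ 21. , 132.5], dtype=float32), -2.77)
```

Request:
{"api": "servo_tool", "payload": {
  "plan": [
    [1,[2,-0.5,-30],1.8],
    [1,[2,-0.5,-60],1.8],
    [1,[2,-0.5,-78],1.8],
    [1,[2,-0.5,-83],1.8],
    [1,[2,-0.5,-83],1.8],
    [1,[2,-0.5,-83],1.8]
  ]
}}

```text
t: 38.32
ee_pos: [568.0, -338.6, 116.8]
orientation: [2.285, 2.155, 0.0]
ft_force: [-0.1, -1.3, -0.2]
width: 18.0
grasp_force: 30.0
```

```bash
python3 p.py
```

```text
38.3167 [ 568.  -338.6  116.8] -3.36 [-0.1 -1.3 -0.2] 18.0 30.0
```

Request:
{"api": "servo_tool", "payload": {
  "plan": [
    [1,[-0.6,0,-8],0],
    [1,[-0.6,0,-14],0],
    [1,[-0.6,0,-20],0],
    [1,[-0.6,0,-23],0],
    [1,[-0.6,0,-25],0],
    [1,[-0.6,0,-25],0]
  ]
}}

```text
t: 38.82
ee_pos: [566.9, -338.0, 90.4]
orientation: [-2.284, -2.156, 0.0]
ft_force: [-0.2, -0.4, -1.7]
width: 17.9
grasp_force: 30.0
```

Request:
{"api": "servo_tool", "payload": {
  "plan": [
    [1,[0,0,-2],0],
    [1,[0,0,-3.5],0],
    [1,[0,0,-4.5],0],
    [1,[0,0,-5],0],
    [1,[0,0,-5],0]
  ]
}}

```text
t: 39.23
ee_pos: [567.3, -338.3, 86.0]
orientation: [2.285, 2.156, 0.0]
ft_force: [0.1, -0.7, -1.0]
width: 17.7
grasp_force: 30.0
```

Request:
{"api": "servo_tool", "payload": {
  "plan": [
    [1,[0,0,-0.5],0],
    [1,[0,0,-1],0],
    [1,[0,0,-1.2],0],
    [1,[0,0,-1.2],0],
    [1,[0,0,-1.2],0]
  ]
}}

```text
t: 39.65
ee_pos: [567.4, -338.3, 85.8]
orientation: [2.284, 2.156, 0.0]
ft_force: [-0.8, 1.6, 5.3]
width: 18.0
grasp_force: 30.0
```

Request:
{"api": "servo_tool", "payload": {
  "plan": [
    [0.5,[0,0,0.2],0],
    [0.5,[0,0,0.2],0],
    [0.5,[0,0,0.2],0],
    [0.5,[0,0,0.2],0],
    [0.5,[0,0,0.2],0],
    [0.5,[0,0,15],0],
    [0.5,[0,0,42],0],
    [1,[0,0,42],0],
    [1,[0,0,42],0],
    [1,[0,0,42],0]
  ]
}}

```text
t: 40.48
ee_pos: [567.1, -338.2, 127.3]
orientation: [2.285, 2.156, 0.0]
ft_force: [-0.1, -1.0, 0.2]
width: 27.7
grasp_force: 0.0
```

Request:
{"api": "servo_tool", "payload": {
  "plan": [
    [1,[0,0,0],0],
    [1,[0,0,0],0],
    [1,[0,0,0],0],
    [1,[0,0,-4],0],
    [1,[0,0,-8],0],
    [1,[0,0,-10],0],
    [1,[0,0,-11],0],
    [1,[0,0,-12],0],
    [1,[0,0,-12],0]
  ]
}}

```text
t: 41.23
ee_pos: [567.0, -338.1, 114.5]
orientation: [-2.285, -2.156, 0.0]
ft_force: [-0.3, -0.6, 0.3]
width: 0.3
grasp_force: 0.0
```

Request:
{"api": "servo_tool", "payload": {
  "plan": [
    [1,[0,0,-0.5],0],
    [1,[0,0,-1],0],
    [1,[0,0,-1.5],0],
    [1,[0,0,-1.5],0],
    [1,[0,0,-1.5],0]
  ]
}}

```text
t: 41.65
ee_pos: [567.2, -338.3, 113.6]
orientation: [2.285, 2.156, 0.0]
ft_force: [-0.4, 1.2, 4.4]
width: 0.4
grasp_force: 1.5
```

Request:
{"api": "servo_tool", "payload": {
  "plan": [
    [1,[0,0,-0.3],0],
    [1,[0,0,-0.6],0],
    [1,[0,0,-0.6],0],
    [1,[0,0,-0.6],0]
  ]
}}

```text
t: 41.98
ee_pos: [567.3, -338.3, 113.6]
orientation: [2.284, 2.156, 0.0]
ft_force: [-1.9, 0.5, 6.9]
width: 0.3
grasp_force: 3.7
```

Request:
{"api": "servo_tool", "payload": {
  "plan": [
    [1,[0,0,-0.4],0],
    [1,[0,0,-0.8],0],
    [1,[0,0,-0.8],0],
    [1,[0,0,-0.8],0],
    [1,[0,0,-0.8],0]
  ]
}}

```text
t: 42.4
ee_pos: [567.5, -338.4, 113.5]
orientation: [2.284, 2.155, 0.0]
ft_force: [-3.8, 1.8, 12.4]
width: 0.2
grasp_force: 6.2
```

Request:
{"api": "servo_tool", "payload": {
  "plan": [
    [1,[0,0,-0.3],0],
    [1,[0,0,-0.4],0],
    [1,[0,0,-0.4],0],
    [1,[0,0,-0.4],0],
    [1,[0,0,-0.4],0],
    [1,[0,0,-0.4],0]
  ]
}}

```text
t: 42.9
ee_pos: [567.5, -338.4, 113.5]
orientation: [2.284, 2.155, 0.001]
ft_force: [-3.8, 2.4, 14.5]
width: 0.6
grasp_force: 7.5
```

Request:
{"api": "servo_tool", "payload": {
  "plan": [
    [1,[0,0,1],0],
    [1,[0,0,5],0],
    [1,[0,0,30],0],
    [1,[0,0,70],0],
    [1,[-10,5,110],0],
    [1,[-20,10,150],0],
    [1,[-30,10,180],0],
    [1,[-30,10,180],0],
    [1,[-30,10,180],0],
    [1,[-30,10,180],0]
  ]
}}

```text
t: 43.73
ee_pos: [536.8, -328.0, 290.7]
orientation: [-2.284, -2.155, 0.0]
ft_force: [-0.5, -0.6, -0.5]
width: 0.0
grasp_force: 0.0
```

```bash
python3 p.py; python3 snap.py w11; python3 - <<'E'
import cv2,numpy as np
from h import *
im=cv2.imread('pics/w11.png')[60:240,110:380]; s=ctrl.get_image("scene")[120:250,190:400]
im=cv2.resize(im,(600,400)); s=cv2.resize(s,(323,200)); out=np.zeros((600,600,3),np.uint8); out[:400]=im; out[400:,:323]=s; cv2.imwrite("pics/f.png",out)
E
```

```text
43.7333 [ 536.8 -328.   290.7] -3.33 [-0.5 -0.6 -0.5] 0.0 0.0
43.7333 [ 536.8 -328.   290.7] -3.3275777914850986
```

View pics/f.png

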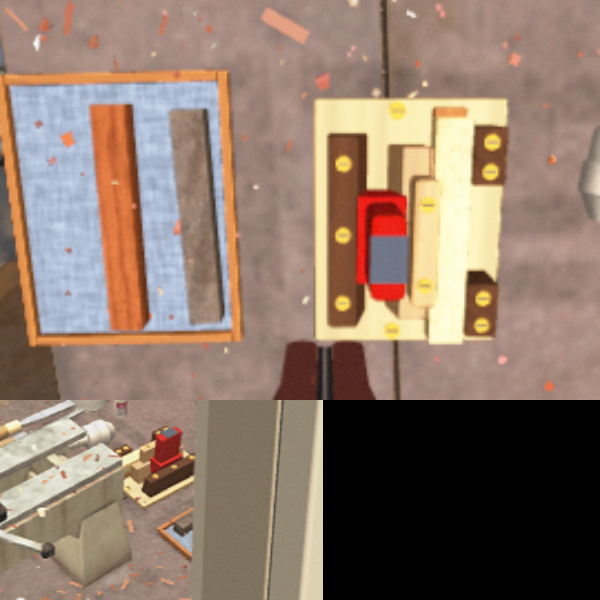

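The wedge, block and pale blank are all seated against the fence. The red-brown blank is in the middle of the tray, the dark blank is unmoved, and the arm is clear.

```bash
python3 -c "
from workcell import ctrl
print(ctrl.close_job())"
```

```text
the job is handed in; nothing more can be done
None
```

The pale blank is clamped in the wedge clamp with block and wedge back in place (wedge pressed to about 14.5 N), the red-brown blank is in the middle of the tray, and the job was handed in at about 44 s, with no verdict returned.

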